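# Get the dressing jar from behind the condiments and pack it in the bento

### The arm

A 6-joint arm with a two-finger parallel gripper is mounted at the origin on the work surface. World frame = base frame: x ahead of the robot, y to its left, z up, the work surface at z = 0. Lengths are in m, angles in rad, forces in N, time in s.
With the tool pointing down it reaches from about 0.35 to 1 m from the base axis. Payload 7.1 kg.
Tool frame: the origin (TCP) lies at the very end of the fingers, on their centre line; the grasp point (between the pads) lies 19 mm behind it; z points along the fingers, y is the line along which they close (so a half turn about z gives the same grasp; the last joint's range is limited). The gripper opens to 85 mm and grips with 20 to 120 N. Pads are 22 mm wide; open, the fingers measure 114 mm over their backs; the gripper's body (76 mm by 85 mm) begins 54 mm behind the grasp point. The pads swing forward as they close: fully open they stand 13 mm farther back than shut.
Start: joints at [1.279, 0.423, 1.63, -0, 1.089, -0.019], TCP at [0.168, 0.602, 0.231] pointing down, gripper open.
Joint ranges: [-3, 3], [-0.9, 2.11], [0.09, 2.58], [-1.31, 4.45], [0.11, 2.69], [-2.54, 2.54]. Speed limits (rad/s): [2.39, 2.39, 3.01, 3.14, 3.14, 3.14].

### API

Orientations are given as a unit quaternion [x, y, z, w].
In Python, from rig import read_state, grab_frame, get_calibration, sign_off gives the robot as it stands.
- The arm moves only by the shell command python3 -m handwheel 'ROWS' [FORCE]. ROWS is rows parted by semicolons, their numbers by spaces, 1 to 10 of them, each of 7 numbers: a rotation vector rx, ry, rz in rad, then dx, dy, dz in m, then the finger opening in m; each row shifts and turns the commanded pose from where the row before left it, along the tool's axes as they then stand; what a row does not reach is not made up. A row lasts 1/12 s, in which the tool goes at most 0.0417 m and 0.125 rad, less where a joint would pass 70% of its speed; a pose out of reach is approached as far as the arm can. The fingers move at their own pace and stop on an object; FORCE is the grip in N (left out, the last holds). Time passes only in rows, so rows that do not move let the fingers close. It prints the time, the measured TCP pose, the force, the opening and the grip force at its end.
- read_state(): the state, without advancing time (a new reading comes with each control period).
- grab_frame(name): name is "scene" or "top" or "wrist"; returns the picture (400x640x3 uint8, red, green, blue); there is no depth.
- get_calibration(name): a dict with "camera_matrix" (3x3 intrinsics, pixels), "extrinsics" (4x4, takes a point from camera to world coordinates). Camera axes: x right, y down, z forward; pixel columns grow to the right and rows downward; lengths in m; the calibration is good to about 2 mm. A picture is of the moment at which its call begins: read the wrist's pose just before it. get_calibration takes no time and is no camera call; for the wrist camera it gives the pose at the moment of the call.
- sign_off(): hands the job in; it is judged then, once.
The state is a dict: "t": time; "qpos": joint angles; "qvel": joint speeds; "joint_efforts": joint torques, N m; "eef_pos": TCP position; "orientation": TCP orientation; "contact_force": force on the tool from outside, world axes, zero at the start; "wrist_torque": the same for the moment, N m; "opening": finger opening in m; "grip_force": force on a finger pad.
Only numpy, scipy, OpenCV 4.12 (cv2) and the standard library are available. Lean on these libraries where they do the work, as an engineer would, in place of code of your own. Each camera call takes 0.05 s, during which the arm holds its last target. There are 200 camera calls.

### The job

The closed glass mini jar stands at the back of the bamboo condiment caddy, hemmed in by the pepper mill, the white cruet and the steel canister: move these three out of the way onto the metal side tray, then stand the jar upright on the floor of the smaller compartment of the purple bento, and only then put the three back in the caddy, each standing upright just where it stood at the start. Set everything down rather than dropping it, tip nothing over, and leave the timer, the chopsticks and the bento lid alone.

Things in the scene. Friction and masses are not known exactly. Their poses are not given: they have to be found in the camera images.
- jar: closed glass mini jar with a steel screw lid, the smallest thing on the caddy: glass 42 mm across up to 30 mm, lid 39 mm across from 33 mm to the top at 44 mm; 90 g. Origin: centre of its underside, z up. It starts at the back of the caddy, a condiment close in front of it and one close on each side; with those gone the fingers have room on its two sides along the caddy's y, but not behind it.
- mill: wooden pepper mill with a turned waist: foot 56 mm across, shoulder at 77 mm height, round straight head 38 mm across from 86 to 114 mm height (grip here), small steel nut on top to 129 mm; 240 g. Origin: centre of its underside, z up. Stands upright on one of the caddy's three condiment places; which of the three condiments stands where changes from start to start.
- cruet: white ceramic cruet with a round belly 57 mm across up to 40 mm, tapering to a straight neck 29 mm across from 78 to 108 mm height (grip here), 33 mm lip at 111 to 115 mm, steel stopper on top to 128 mm; 300 g. Origin: centre of its underside, z up. Stands upright on the caddy at the start.
- canister: straight steel canister, 56 mm across up to 76 mm, 48 mm collar to 82 mm, with a tall cork stopper 33 to 37 mm across from 82 mm to the top at 124 mm (grip here; the stopper is fast, it lifts the canister); 260 g. Origin: centre of its underside, z up. Stands upright on the caddy at the start.
- caddy: fixed bamboo caddy, 270 mm in y, from -68 to +74 mm in x, z up. Origin: on the bench under it; floor 12 mm above the bench. Front (-x) and side lips 10 mm, backboard (+x, 10 mm thick) 44 mm above the floor. Flush cork pads mark the stands, in its frame within 2 mm: jar (36, 25) mm; condiments (-18, 25), (18, 83), (18, -33) mm. Timer at (20, -104) mm.
- tray: fixed shallow metal tray, the empty side area, 230 mm along its x, 120 mm along its y, 3 mm walls, rim 14 mm high, floor 3 mm above the bench. Origin: centre of its underside, z up. Holds the three condiments side by side, e.g. 70 mm apart along its x. It and the bento change sides from start to start.
- bento: fixed open purple plastic bento, 190 mm along its x, 116 mm along its y, 52 mm high, walls 3 mm, floor 3 mm above the bench. Origin: centre of its underside, z up. A 42 mm high divider leaves a larger compartment at its -x end and the smaller one at its +x end: inside 66 mm (x) by 110 mm (y), centred at (59, 0) mm in the bento frame.
- timer: chrome kitchen timer, a squat drum 52 mm across and 58 mm high with a bar dial on top, standing on the caddy's -y end, not in the way: leave it. Origin: centre of its underside.
- chopsticks: pair of red chopsticks in a paper band, 225 mm long, 16 mm wide, 8 mm high, lying on the bench between tray and bento: leave them. Origin: between the sticks at mid-length, underneath; x along them.
- lid: the bento's purple snap lid, 206 x 118 x 12 mm, lying flat on the bench: leave it. Origin: centre of its underside.
Things that resemble listed ones, but are neither listed nor needed, are in the scene too. What is shaped like the canister but green or pink is not meant. What is shaped like the jar but blue or yellow is not meant.

How it is judged:
By the outcome, as a careful person would: the job done as asked, in the order asked, and still so for the second after the job is handed in, with the robot touching nothing.
It also fails if it takes over 134 s, if anything falls off the work surface, if the arm or the gripper's body presses on something with over 40 N, if the wrist force passes 120 N, or if a joint passes its speed limit or range.

## Working session

There is one attempt and no reset: what is moved stays moved. The work goes in short steps, Python scripts to look and compute and a shell command to move; the robot and the scene stay as the last step left them, time stands still between calls to the robot, and variables do not carry over. Pictures are saved under pics/ and viewed, at most 14 in all, crops included, and the job is handed in when it is done.

```bash
mkdir -p pics; ls; cat > h.py <<'E'
import numpy as np, cv2
from rig import read_state, grab_frame, get_calibration
def save(n,f): cv2.imwrite(f'pics/{n}.png', f[:,:,::-1])
def ray(cal,uv):
    K=np.array(cal['camera_matrix']);T=np.array(cal['extrinsics'])
    d=T[:3,:3]@np.linalg.solve(K,[uv[0],uv[1],1.]); return T[:3,3],d/np.linalg.norm(d)
def onz(cal,uv,z):
    o,d=ray(cal,uv); return o+d*(z-o[2])/d[2]
def proj(cal,p):
    K=np.array(cal['camera_matrix']);T=np.linalg.inv(np.array(cal['extrinsics']))
    c=K@(T[:3,:3]@np.array(p)+T[:3,3]); return c[:2]/c[2]
E
python3 - <<'E'
from h import *
for n in ('top','scene'):
    f=grab_frame(n); save(n+'0',f); np.save(n+'0.npy',f); c=get_calibration(n); print(n,np.round(np.array(c['camera_matrix']),1).tolist(),np.round(np.array(c['extrinsics']),3).tolist())
s=read_state(); print(s)
E
```

```text
pics
top [[466.6, 0.0, 325.1], [0.0, 466.6, 191.8], [0.0, 0.0, 1.0]] [[0.003, -0.989, 0.148, 0.421], [-1.0, -0.002, 0.003, -0.04], [-0.003, -0.148, -0.989, 1.067], [0.0, 0.0, 0.0, 1.0]]
scene [[387.4, 0.0, 324.8], [0.0, 387.4, 192.3], [0.0, 0.0, 1.0]] [[0.071, 0.785, -0.616, 1.194], [0.997, -0.056, 0.043, -0.06], [-0.0, -0.617, -0.787, 0.864], [0.0, 0.0, 0.0, 1.0]]
{'t': 0.1, 'qpos': array([ 1.27899256e+00,  4.23745426e-01,  1.63061834e+00,  2.96514237e-05,
        1.08858063e+00, -1.90093129e-02]), 'qvel': array([ 0.00051301, -0.00245554, -0.00285165, -0.00194033,  0.00131088,
        0.00071899]), 'joint_efforts': array([ 3.45542901e-05, -5.58422256e+01, -2.82444924e+01, -7.13084205e-05,
        3.08513496e-03,  7.07696685e-06]), 'eef_pos': array([0.16822202, 0.60142683, 0.2306334 ]), 'orientation': array([ 1.35981485e-01,  9.90711148e-01, -6.65693770e-04, -1.17584781e-04]), 'contact_force': array([ 0.55078153, -0.14328165, -0.59458946]), 'wrist_torque': array([-0.01005427,  0.01676338,  0.0007546 ]), 'grip_force': 0.0, 'opening': 0.08504580260592702}
```

View pics/top0.png

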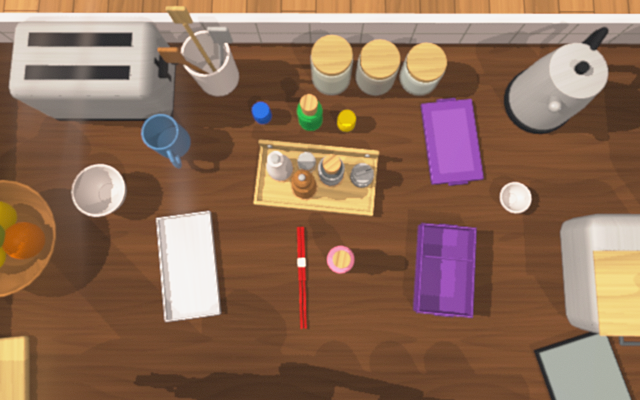

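View pics/scene0.png

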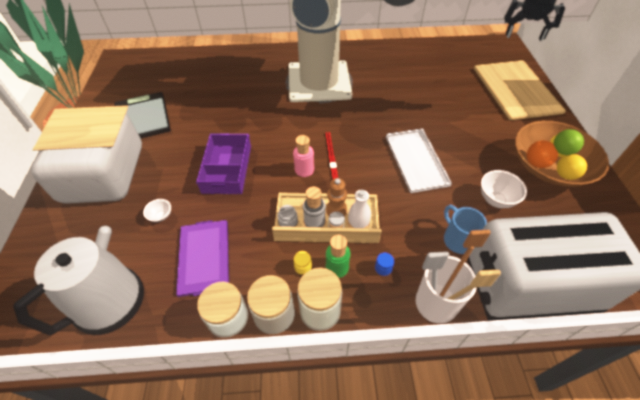

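The top view shows +x up and +y to the left. The caddy is at about (318,178), the tray at (188,266), the bento at (445,270), the lid at (453,140) and the chopsticks at (302,275).

Candidates:
- **Canister:** grey/cork at (331,168) in the caddy. The green one at (310,113) and the pink one at (340,260) are decoys.
- **Jar:** clear/steel at (306,158) at the back of the caddy. The blue one at (262,112) and the yellow one at (346,121) are decoys.
- **Cruet and mill:** cruet at (277,163), mill at (302,182).

I'll confirm these in one enlarged crop.

```bash
python3 - <<'E'
from h import *
t=np.load('top0.npy'); s=np.load('scene0.npy')
a=cv2.resize(t[130:225,245:390],None,fx=5,fy=5,interpolation=cv2.INTER_CUBIC)[:,:725]
b=cv2.resize(t[215:325,400:490],(360,440))[:, :]
d=cv2.resize(s[170:250,265:390],None,fx=3,fy=3,interpolation=cv2.INTER_CUBIC)
save('cropA',a)
e=np.zeros((440,360+375,3),np.uint8); e[:,:360]=b; e[:240,360:]=d; save('cropB',e)
ct=get_calibration('top')
hsv=cv2.cvtColor(t,cv2.COLOR_RGB2HSV)
def rect(name,m,box,zs):
    x0,y0,x1,y1=box; mm=np.zeros_like(m); mm[y0:y1,x0:x1]=m[y0:y1,x0:x1]
    cs=cv2.findContours(mm,cv2.RETR_EXTERNAL,cv2.CHAIN_APPROX_NONE)[0]; c=max(cs,key=cv2.contourArea)
    hull=cv2.convexHull(c)[:,0].astype(float)
    w=np.array([onz(ct,p,zs)[:2] for p in hull],np.float32)
    r=cv2.minAreaRect(w); print(name,np.round(r[0],4),np.round(r[1],4),round(r[2],2),'img',np.round(cv2.minAreaRect(hull.astype(np.float32)),1) if 0 else '')
H,S,V=cv2.split(hsv)
rect('bento',((H>125)&(H<160)&(S>90)).astype(np.uint8),(405,215,490,325),.052)
rect('lid',((H>125)&(H<160)&(S>90)).astype(np.uint8),(405,90,490,195),.012)
rect('tray',((S<60)&(V>120)).astype(np.uint8),(150,205,225,328),.014)
print('caddy px hsv',hsv[204,262:270].tolist(),hsv[204,250:254].tolist())
E
```

```text
bento [ 0.4061 -0.294 ] [0.1279 0.1951] 85.05 img 
lid [ 0.7001 -0.3295] [0.2073 0.1224] 5.71 img 
tray [0.4137 0.2702] [0.2331 0.1244] 7.91 img 
caddy px hsv [[18, 131, 228], [18, 129, 230], [19, 125, 234], [20, 126, 239], [20, 125, 243], [21, 122, 245], [22, 117, 247], [22, 118, 246]] [[12, 156, 124], [12, 153, 122], [12, 149, 125], [14, 144, 143]]
```

View pics/cropA.png

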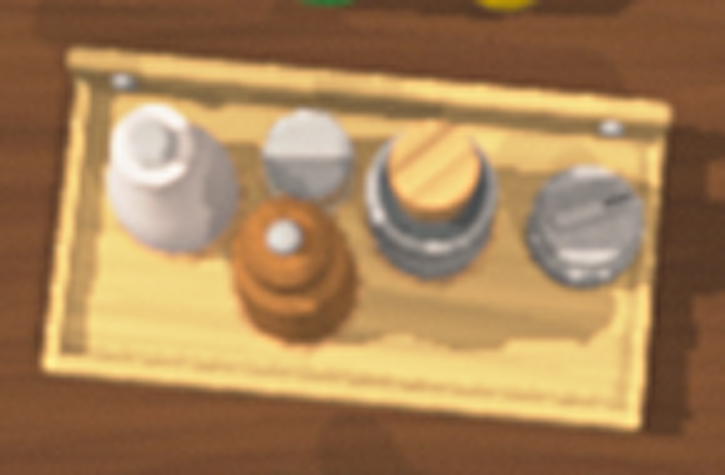

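View pics/cropB.png

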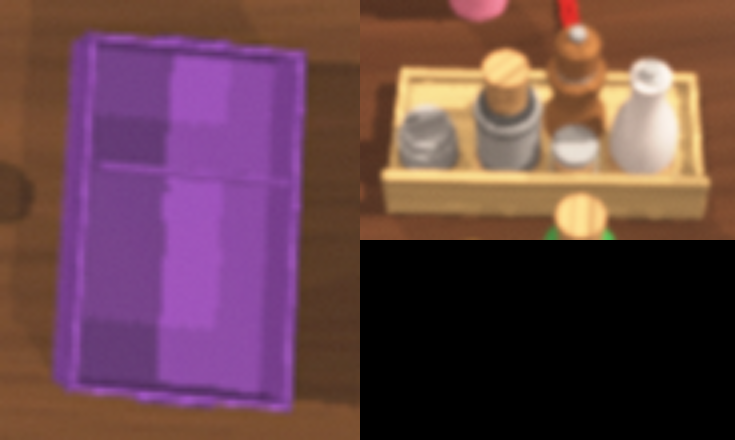

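The crops confirm the identities. In crop A, left to right: cruet stopper (155,142), mill nut (284,235), jar lid (308,150), canister cork (434,170), timer (585,225). In crop B the bento divider lies nearer the +x (upper) end, so the smaller compartment is the upper one. Next I compute poses.

```bash
python3 - <<'E'
from h import *
ct,cs=get_calibration('top'),get_calibration('scene')
A=lambda u,v:(245+u/5-.4,130+v/5-.4); B=lambda u,v:(265+(u-360)/3-.33,170+v/3-.33); C=lambda u,v:(400+u/4-.4,215+v/4-.4)
def tri(a,b):
    o1,d1=ray(ct,a);o2,d2=ray(cs,b); s=np.linalg.lstsq(np.c_[d1,-d2],o2-o1,rcond=None)[0]
    return (o1+s[0]*d1+o2+s[1]*d2)/2
obj={'cruet':((155,142),(650,73),.140),'mill':((284,235),(577,33),.141),'can':((434,165),(506,65),.136),'jar':((308,150),(577,140),.056),'timer':((587,222),None,.07)}
P={}
for k,(a,b,z) in obj.items():
    print(k,'top',np.round(onz(ct,A(*a),z),4), '' if b is None else ('scene',np.round(onz(cs,B(*b),z),4),'tri',np.round(tri(A(*a),B(*b)),4)))
    P[k]=onz(ct,A(*a),z)[:2] if b is None else (onz(ct,A(*a),z)+onz(cs,B(*b),z))[:2]/2
Q={'jar':(36,25),'mill':(-18,25),'cruet':(18,83),'can':(18,-33),'timer':(20,-104)}
def fit(S,D):
    S=np.array(S,float);D=np.array(D,float);s=S-S.mean(0);d=D-D.mean(0)
    th=np.arctan2((s[:,0]*d[:,1]-s[:,1]*d[:,0]).sum(),(s*d).sum()); R=np.array([[np.cos(th),-np.sin(th)],[np.sin(th),np.cos(th)]])
    t=D.mean(0)-R@S.mean(0); return np.degrees(th),t,((S@R.T+t)-D)*1e3,R
ks=list(Q); th,t,r,R=fit([np.array(Q[k])/1e3 for k in ks],[P[k] for k in ks]); print('caddy by objs',th,t); print(dict(zip(ks,np.round(r,1).tolist())))
for k in ks: print(k,np.round(R@(np.array(Q[k])/1e3)+t,4))
bb=[onz(ct,A(*p),.056)[:2] for p in((70,50),(670,105))]; fl=[onz(ct,A(*p),.022)[:2] for p in((42,372),(640,430))]
th2,t2,r2,_=fit([(.074,.135),(.074,-.135),(-.068,.135),(-.068,-.135)],bb+fl); print('caddy corners',th2,t2,np.round(r2,1).tolist())
bc=[onz(ct,C(*p),.052)[:2] for p in((90,36),(305,50),(292,408),(76,388))]
th3,t3,r3,R3=fit([(.095,.058),(.095,-.058),(-.095,-.058),(-.095,.058)],bc); print('bento',th3,t3,np.round(r3,1).tolist(),'target',R3@[.059,0]+t3)
print('divider',[onz(ct,C(*p),.042)[:2] for p in((100,165),(290,183))])
print('green',onz(ct,(309.5,101),.124),onz(cs,(338,242),.124))
E
```

```text
cruet top [0.6293 0.0639 0.14  ] ('scene', array([0.6392, 0.0655, 0.14  ]), 'tri', array([0.6317, 0.0661, 0.1301]))
mill top [0.5909 0.011  0.141 ] ('scene', array([0.595 , 0.0117, 0.141 ]), 'tri', array([0.5917, 0.0117, 0.1369]))
can top [ 0.6209 -0.0495  0.136 ] ('scene', array([ 0.6199, -0.0472,  0.136 ]), 'tri', array([ 0.6207, -0.0484,  0.1371]))
jar top [0.6447 0.0054 0.056 ] ('scene', array([0.6414, 0.0096, 0.056 ]), 'tri', array([0.644 , 0.0072, 0.0598]))
timer top [ 0.6099 -0.1167  0.07  ] 
caddy by objs -7.872718090910035 [ 0.60556775 -0.01349601]
{'jar': [1.6, -1.2], 'mill': [-1.8, 2.4], 'cruet': [0.5, 1.6], 'can': [-1.5, -0.3], 'timer': [1.2, -2.5]}
jar [0.6447 0.0063]
mill [0.5912 0.0137]
cruet [0.6348 0.0663]
can [ 0.6189 -0.0487]
timer [ 0.6111 -0.1193]
caddy corners -5.3235043891831975 [ 0.60429914 -0.01485117] [[0.5, 0.8], [-0.0, -1.0], [-0.5, -0.2], [0.1, 0.4]]
bento -4.275344900999057 [ 0.40628268 -0.29914148] [[1.5, -0.5], [0.2, 0.4], [-0.2, -0.9], [-1.5, 1.0]] target [ 0.4651185  -0.30353991]
divider [array([ 0.43445489, -0.2534047 ]), array([ 0.42504721, -0.35621668])]
green [ 0.7557433  -0.00347877  0.124     ] [ 7.56393872e-01 -3.03788504e-04  1.24000000e-01]
```

The caddy corners fit to within 1 mm at -5.3°, and the object tops agree with the pads. I turn the tool so that it closes along the caddy's y, then hover over the mill.

```bash
cat > d.py <<'E'
import sys
from h import *
from scipy.spatial.transform import Rotation as Rn
s=read_state(); R=Rn.from_quat(s['orientation']); M=R.as_matrix(); p=s['eef_pos']
print('t %.2f'%s['t'],'p',np.round(p,4),'yawY %.2f'%np.degrees(np.arctan2(M[1,1],M[0,1])),'tilt %.2f'%np.degrees(np.arccos(-M[2,2])),'open %.4f grip %.1f'%(s['opening'],s['grip_force']),'F',np.round(s['contact_force'],1))
if len(sys.argv)>3: print('delta tool',np.round(M.T@(np.array([float(x) for x in sys.argv[1:4]])-p),4))
E
Z='0 0 0 0 0 0 .065'
python3 -m handwheel '0 0 -.09 0 0 0 .065;0 0 -.09 0 0 0 .065;0 0 0 0 0 0 .065' 60
python3 -m handwheel '0 0 0 -.012 -.0137 0 .065;0 0 0 -.024 -.0274 0 .065;0 0 0 -.024 -.0274 0 .065;0 0 0 -.024 -.0274 0 .065;0 0 0 -.024 -.0274 0 .065;0 0 0 -.024 -.0274 0 .065;0 0 0 -.024 -.0274 0 .065;0 0 0 -.024 -.0274 0 .065;0 0 0 -.024 -.0274 0 .065;0 0 0 -.024 -.0274 0 .065' 60
python3 d.py .590 .0115 .231
```

```text
t: 0.35
eef_pos: [0.1683, 0.6016, 0.2309]
orientation: [0.045, 0.999, -0.0, -0.0]
contact_force: [0.1, -0.6, -0.2]
opening: 0.0649
grip_force: 0.0
t: 1.18
eef_pos: [0.3719, 0.32, 0.2313]
orientation: [0.048, 0.999, -0.0, 0.0]
contact_force: [-0.1, -0.1, 0.1]
opening: 0.0647
grip_force: 0.0
t 1.18 p [0.3719 0.32   0.2313] yawY 84.52 tilt 0.00 open 0.0647 grip 0.0 F [-0.1 -0.1  0.1]
delta tool [-0.2466 -0.2862  0.0003]
```

```bash

python3 -m handwheel '0 0 0 -.024 -.028 0 .065;0 0 0 -.024 -.028 0 .065;0 0 0 -.024 -.028 0 .065;0 0 0 -.024 -.028 0 .065;0 0 0 -.024 -.028 0 .065;0 0 0 -.024 -.028 0 .065;0 0 0 -.024 -.028 0 .065;0 0 0 -.024 -.028 0 .065;0 0 0 -.024 -.028 0 .065;0 0 0 -.012 -.014 0 .065' >/dev/null
python3 -m handwheel '0 0 0 0 0 0 .065;0 0 0 0 0 0 .065' >/dev/null
python3 d.py .590 .0115 .231
python3 - <<'E'
from h import *
c=get_calibration('wrist'); f=grab_frame('wrist'); save('w1',f)
for k,p in {'mill':(.5887,.0117,.141),'cruet':(.6299,.0661,.140),'can':(.6191,-.0494,.136),'jar':(.6425,.0067,.056)}.items(): print(k,np.round(proj(c,p)))
E
```

```text
t 2.18 p [0.5736 0.0347 0.2309] yawY 84.44 tilt 0.05 open 0.0651 grip 0.0 F [ 0.6  0.2 -0.3]
delta tool [-0.0185 -0.0215 -0.0002]
mill [295. 223.]
cruet [361. 259.]
can [232. 257.]
jar [302. 236.]
```

View pics/w1.png

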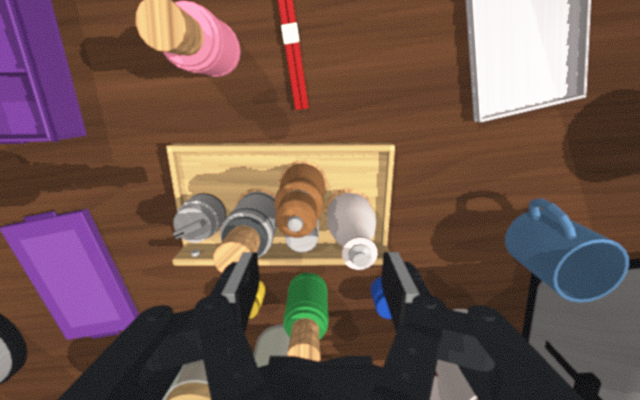

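The wrist view shows the mill nut at (295,225), the cruet stopper at (360,255), the canister cork at about (237,253) and the jar lid at (301,243). All are close to the predictions. I centre over the mill, go down and grip it.

```bash

python3 - <<'E'
from h import *
c=get_calibration('wrist')
print(onz(c,(295,225),.141),onz(c,(360,255),.140),onz(c,(237,254),.136))
E
python3 -m handwheel '0 0 0 -.0185 -.0215 0 .065;0 0 0 0 0 0 .065;0 0 0 0 0 .03 .065;0 0 0 0 0 .03 .065;0 0 0 0 0 .03 .065;0 0 0 0 0 .03 .065;0 0 0 0 0 .017 .065;0 0 0 0 0 0 .065;0 0 0 0 0 0 .065' >/dev/null
python3 d.py .590 .0115 .094
```

```text
[0.59002226 0.01270415 0.141     ] [0.62484025 0.06669064 0.14      ] [ 0.61565191 -0.04374525  0.136     ]
t 2.98 p [0.589  0.0136 0.0938] yawY 84.72 tilt 0.13 open 0.0648 grip 0.0 F [-0.1 -0.3  0.6]
delta tool [-0.0012 -0.002  -0.0002]
```

```bash

python3 -m handwheel '0 0 0 -.001 -.0013 0 .065;0 0 0 0 0 0 .065;0 0 0 0 0 0 .045;0 0 0 0 0 0 .036;0 0 0 0 0 0 .03;0 0 0 0 0 0 .03;0 0 0 0 0 0 .03' 60 >/dev/null
python3 d.py .590 .0120 .094
python3 -m handwheel '0 0 0 0 0 -.005 .03;0 0 0 0 0 -.02 .03;0 0 0 0 0 -.035 .03;0 0 0 0 0 -.04 .03;0 0 0 0 0 -.03 .03;0 0 0 0 0 -.02 .03;0 0 0 0 0 0 .03;0 0 0 0 0 0 .03' >/dev/null
python3 d.py .483 .280 .244
```

```text
t 3.57 p [0.5917 0.011  0.0958] yawY 84.67 tilt 0.11 open 0.0361 grip 59.7 F [-1.3 -0.2  7.8]
delta tool [0.0018 0.0009 0.0018]
t 4.23 p [0.5913 0.011  0.2454] yawY 84.67 tilt 0.14 open 0.0361 grip 60.4 F [ 0.1  0.2 -2.7]
delta tool [0.1328 0.2578 0.0011]
```

```bash

python3 -m handwheel '0 0 0 .006 .0125 0 .03;0 0 0 .013 .026 0 .03;0 0 0 .015 .029 0 .03;0 0 0 .015 .029 0 .03;0 0 0 .015 .029 0 .03;0 0 0 .015 .029 0 .03;0 0 0 .015 .029 0 .03;0 0 0 .015 .029 0 .03;0 0 0 .013 .026 0 .03;0 0 0 .010 .018 0 .03' >/dev/null
python3 -m handwheel '0 0 0 0 0 0 .03;0 0 0 0 0 0 .03;0 0 0 0 0 .02 .03;0 0 0 0 0 .035 .03;0 0 0 0 0 .035 .03;0 0 0 0 0 .03 .03;0 0 0 0 0 .02 .03;0 0 0 0 0 .005 .03;0 0 0 0 0 0 .03;0 0 0 0 0 0 .03' >/dev/null
python3 d.py .483 .280 .0868
```

```text
t 5.90 p [0.4836 0.2783 0.0995] yawY 84.64 tilt 0.02 open 0.0362 grip 60.6 F [ 0.3  0.9 -1.3]
delta tool [0.0008 0.0016 0.0127]
```

```bash

python3 -m handwheel '0 0 0 0 0 .006 .03;0 0 0 0 0 .003 .03;0 0 0 0 0 .002 .03;0 0 0 0 0 .001 .03;0 0 0 0 0 0 .03;0 0 0 0 0 0 .03' >/dev/null
python3 d.py .483 .280 .0868
```

```text
t 6.40 p [0.4834 0.2788 0.0876] yawY 84.69 tilt 0.02 open 0.0362 grip 60.6 F [ 0.4 -0.3 -1.4]
delta tool [0.0005 0.0011 0.0008]
```

```bash

for i in 1; do python3 -m handwheel '0 0 0 0 0 .0005 .03;0 0 0 0 0 0 .03;0 0 0 0 0 0 .03' | grep contact; python3 -m handwheel '0 0 0 0 0 .0005 .03;0 0 0 0 0 0 .03;0 0 0 0 0 0 .03' |grep contact;  python3 -m handwheel '0 0 0 0 0 .0005 .03;0 0 0 0 0 0 .03;0 0 0 0 0 0 .03' |grep contact; done
python3 d.py .483 .280 .0868
```

```text
contact_force: [-0.5, 0.8, -1.9]
contact_force: [-1.2, -1.1, 5.8]
contact_force: [-1.6, -2.4, 11.1]
t 7.15 p [0.4835 0.2788 0.0868] yawY 84.68 tilt 0.04 open 0.0363 grip 61.9 F [-1.6 -2.4 11.1]
delta tool [0.0006 0.0012 0.    ]
```

```bash

python3 -m handwheel '0 0 0 0 0 0 .045;0 0 0 0 0 0 .065;0 0 0 0 0 0 .065;0 0 0 0 0 0 .065;0 0 0 0 0 -.02 .065;0 0 0 0 0 -.04 .065;0 0 0 0 0 -.04 .065;0 0 0 0 0 -.03 .065;0 0 0 0 0 -.02 .065;0 0 0 0 0 0 .065' >/dev/null
python3 -m handwheel '0 0 0 -.008 -.0155 0 .065;0 0 0 -.016 -.031 0 .065;0 0 0 -.018 -.034 0 .065;0 0 0 -.018 -.034 0 .065;0 0 0 -.018 -.034 0 .065;0 0 0 -.018 -.034 0 .065;0 0 0 -.018 -.034 0 .065;0 0 0 -.018 -.034 0 .065;0 0 0 -.017 -.032 0 .065;0 0 0 -.010 -.02 0 .065' >/dev/null
python3 -m handwheel '0 0 0 0 0 0 .065;0 0 0 0 0 0 .065;0 0 0 0 0 0 .065' >/dev/null
python3 d.py .6195 -.048 .2365
```

```text
t 9.07 p [ 0.6127 -0.0368  0.2347] yawY 84.67 tilt 0.12 open 0.0649 grip 0.0 F [-0.6 -0.2  0.7]
delta tool [-0.0078 -0.0105 -0.0018]
```

```bash
python3 - <<'E'
from h import *
c=get_calibration('wrist'); f=grab_frame('wrist')
t=grab_frame('top'); np.save('top1.npy',t)
a=np.zeros((400,800,3),np.uint8); a[:300,:480]=cv2.resize(f,(480,300)); a[:, 480:]=cv2.resize(t[200:330,130:234],(320,400)); save('v1',a)
E
```

```text
(no output)
```

View pics/v1.png

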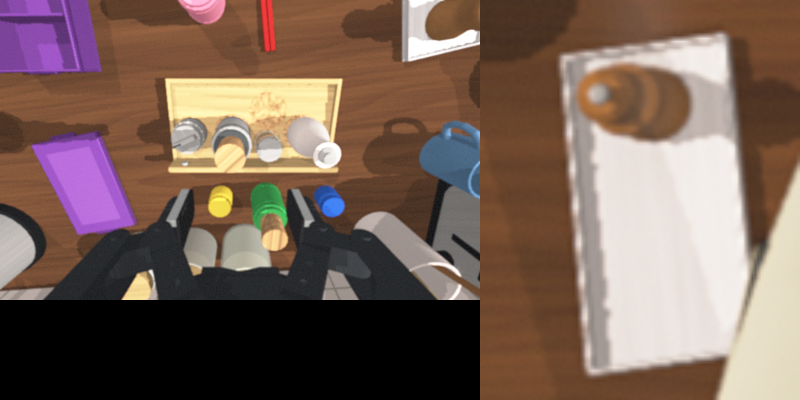

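The mill stands upright in the tray (nut at (598,95) in the top crop). The front pad of the caddy is free, and the cork is straight below the gripper. Next is the canister.

```bash

python3 - <<'E'
from h import *
c=get_calibration('wrist'); print(onz(c,(308,206),.136),onz(c,(435.5,205),.140))
E
python3 -m handwheel '0 0 0 -.007 -.0095 0 .065;0 0 0 0 0 0 .065;0 0 0 0 0 .03 .065;0 0 0 0 0 .03 .065;0 0 0 0 0 .03 .065;0 0 0 0 0 .03 .065;0 0 0 0 0 .018 .065;0 0 0 0 0 0 .065;0 0 0 0 0 0 .065' >/dev/null
python3 d.py .6195 -.048 .097
```

```text
[ 0.61716604 -0.04672746  0.136     ] [0.62467206 0.06220663 0.14      ]
t 9.92 p [ 0.6193 -0.0471  0.0972] yawY 84.70 tilt 0.11 open 0.0649 grip 0.0 F [0.7 0.7 0.4]
delta tool [-0.0003 -0.0009  0.0002]
```

```bash

python3 -m handwheel '0 0 0 0 0 0 .045;0 0 0 0 0 0 .036;0 0 0 0 0 0 .028;0 0 0 0 0 0 .028;0 0 0 0 0 0 .028;0 0 0 0 0 0 .028' 60 >/dev/null
python3 d.py
python3 -m handwheel '0 0 0 0 0 -.005 .028;0 0 0 0 0 -.02 .028;0 0 0 0 0 -.035 .028;0 0 0 0 0 -.04 .028;0 0 0 0 0 -.03 .028;0 0 0 0 0 -.02 .028;0 0 0 0 0 0 .028;0 0 0 0 0 0 .028' >/dev/null
python3 d.py .4137 .270 .245
```

```text
t 10.42 p [ 0.6211 -0.0478  0.0999] yawY 84.68 tilt 0.22 open 0.0350 grip 59.6 F [-0.5 -1.7  7.1]
t 11.08 p [ 0.6198 -0.0473  0.2488] yawY 84.69 tilt 0.12 open 0.0347 grip 60.4 F [ 0.3  0.6 -4.3]
delta tool [0.2346 0.2968 0.0033]
```

```bash

python3 -m handwheel '0 0 0 .010 .0127 0 .028;0 0 0 .02 .0253 0 .028;0 0 0 .022 .0278 0 .028;0 0 0 .022 .0278 0 .028;0 0 0 .022 .0278 0 .028;0 0 0 .022 .0278 0 .028;0 0 0 .022 .0278 0 .028;0 0 0 .022 .0278 0 .028;0 0 0 .022 .0278 0 .028;0 0 0 .022 .0278 0 .028' >/dev/null
python3 -m handwheel '0 0 0 .02 .0253 0 .028;0 0 0 .0086 .0107 0 .028;0 0 0 0 0 0 .028;0 0 0 0 0 .02 .028;0 0 0 0 0 .035 .028;0 0 0 0 0 .035 .028;0 0 0 0 0 .03 .028;0 0 0 0 0 .01 .028;0 0 0 0 0 0 .028;0 0 0 0 0 0 .028' >/dev/null
python3 d.py .4137 .270 .0905
```

```text
t 12.75 p [0.4133 0.2691 0.1175] yawY 84.66 tilt 0.11 open 0.0346 grip 60.9 F [ 0.2  0.4 -1.7]
delta tool [-0.0004  0.001   0.027 ]
```

```bash

python3 -m handwheel '0 0 0 0 0 .012 .028;0 0 0 0 0 .010 .028;0 0 0 0 0 .003 .028;0 0 0 0 0 .0005 .028;0 0 0 0 0 0 .028;0 0 0 0 0 0 .028' |grep -E 'eef|contact'
python3 -m handwheel '0 0 0 0 0 .0005 .028;0 0 0 0 0 0 .028;0 0 0 0 0 0 .028' | grep -E 'eef|contact'; python3 -m handwheel '0 0 0 0 0 .0005 .028;0 0 0 0 0 0 .028;0 0 0 0 0 0 .028' |grep -E 'eef|contact'
```

```text
eef_pos: [0.4139, 0.2698, 0.093]
contact_force: [0.4, -0.7, -3.6]
eef_pos: [0.4137, 0.2696, 0.0921]
contact_force: [-0.4, -0.2, -2.5]
eef_pos: [0.4135, 0.2695, 0.0913]
contact_force: [0.5, -0.3, -2.6]
```

```bash

for k in 1; do 
python3 -m handwheel '0 0 0 0 0 .0007 .028;0 0 0 0 0 0 .028;0 0 0 0 0 0 .028' | grep -E 'eef|contact'; python3 -m handwheel '0 0 0 0 0 .0005 .028;0 0 0 0 0 0 .028;0 0 0 0 0 0 .028' |grep -E 'eef|contact';python3 -m handwheel '0 0 0 0 0 .0005 .028;0 0 0 0 0 0 .028;0 0 0 0 0 0 .028' |grep -E 'eef|contact'; done
```

```text
eef_pos: [0.4137, 0.2696, 0.091]
contact_force: [-0.9, -0.7, 3.0]
eef_pos: [0.4139, 0.2696, 0.0909]
contact_force: [-1.6, -3.5, 8.7]
eef_pos: [0.4141, 0.2696, 0.0909]
contact_force: [-1.6, -3.8, 16.4]
```

```bash

python3 -m handwheel '0 0 0 0 0 0 .045;0 0 0 0 0 0 .065;0 0 0 0 0 0 .065;0 0 0 0 0 0 .065;0 0 0 0 0 -.02 .065;0 0 0 0 0 -.04 .065;0 0 0 0 0 -.04 .065;0 0 0 0 0 -.03 .065;0 0 0 0 0 -.02 .065;0 0 0 0 0 0 .065' >/dev/null
python3 -m handwheel '0 0 0 -.012 -.0095 0 .065;0 0 0 -.024 -.019 0 .065;0 0 0 -.026 -.0205 0 .065;0 0 0 -.026 -.0205 0 .065;0 0 0 -.026 -.0205 0 .065;0 0 0 -.026 -.0205 0 .065;0 0 0 -.026 -.0205 0 .065;0 0 0 -.026 -.0205 0 .065;0 0 0 -.024 -.019 0 .065;0 0 0 -.012 -.01 0 .065' >/dev/null
python3 -m handwheel '0 0 0 0 0 0 .065;0 0 0 0 0 0 .065;0 0 0 0 0 0 .065' >/dev/null
python3 d.py .629 .0648 .235
python3 - <<'E'
from h import *
c=get_calibration('wrist'); f=grab_frame('wrist')
t=grab_frame('top'); np.save('top2.npy',t); np.save('w2.npy',f)
print(proj(c,(.629,.0648,.140)))
a=np.zeros((400,800,3),np.uint8); a[:300,:480]=cv2.resize(f,(480,300)); a[:, 480:]=cv2.resize(t[200:330,130:234],(320,400)); save('v2',a)
E
```

```text
t 16.42 p [0.6225 0.0694 0.2387] yawY 84.70 tilt 0.12 open 0.0651 grip 0.0 F [-0.4  0.5 -0.7]
delta tool [-0.0069 -0.004   0.0037]
[315.15357461 208.10763422]
```

View pics/v2.png

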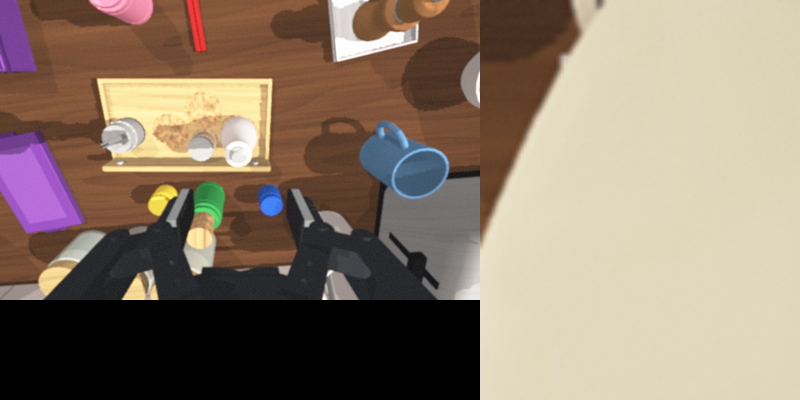

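The cruet stopper is at (238,153) in the half-size wrist view, as predicted. The top view is blocked by the arm. I descend on the cruet.

```bash

python3 -m handwheel '0 0 0 -.006 -.0035 0 .06;0 0 0 0 0 0 .06;0 0 0 0 0 .03 .06;0 0 0 0 0 .03 .06;0 0 0 0 0 .03 .06;0 0 0 0 0 .03 .06;0 0 0 0 0 .025 .06;0 0 0 0 0 .001 .06;0 0 0 0 0 0 .06' >/dev/null
python3 d.py .629 .0645 .0915
```

```text
t 17.27 p [0.6285 0.0648 0.0926] yawY 84.70 tilt 0.17 open 0.0602 grip 0.0 F [-0.2  0.2 -0.2]
delta tool [-0.0005 -0.0003  0.0011]
```

```bash

python3 -m handwheel '0 0 0 0 0 0 .045;0 0 0 0 0 0 .035;0 0 0 0 0 0 .022;0 0 0 0 0 0 .022;0 0 0 0 0 0 .022;0 0 0 0 0 0 .022' 60 >/dev/null
python3 d.py
python3 -m handwheel '0 0 0 0 0 -.005 .022;0 0 0 0 0 -.02 .022;0 0 0 0 0 -.035 .022;0 0 0 0 0 -.04 .022;0 0 0 0 0 -.03 .022;0 0 0 0 0 -.02 .022;0 0 0 0 0 0 .022;0 0 0 0 0 0 .022' >/dev/null
python3 d.py .344 .2606 .245
```

```text
t 17.77 p [0.6312 0.065  0.0961] yawY 84.68 tilt 0.25 open 0.0300 grip 58.5 F [-0.2  0.3  6.8]
t 18.43 p [0.6296 0.0646 0.2447] yawY 84.68 tilt 0.13 open 0.0299 grip 59.8 F [-0.7 -0.8 -5. ]
delta tool [ 0.3026  0.1687 -0.0009]
```

```bash

python3 -m handwheel '0 0 0 .014 .0078 0 .022;0 0 0 .027 .015 0 .022;0 0 0 .029 .0162 0 .022;0 0 0 .029 .0162 0 .022;0 0 0 .029 .0162 0 .022;0 0 0 .029 .0162 0 .022;0 0 0 .029 .0162 0 .022;0 0 0 .029 .0162 0 .022;0 0 0 .029 .0162 0 .022;0 0 0 .029 .0162 0 .022' >/dev/null
python3 -m handwheel '0 0 0 .02 .0111 0 .022;0 0 0 .0096 .0054 0 .022;0 0 0 0 0 0 .022;0 0 0 0 0 .02 .022;0 0 0 0 0 .035 .022;0 0 0 0 0 .035 .022;0 0 0 0 0 .03 .022;0 0 0 0 0 .02 .022;0 0 0 0 0 0 .022;0 0 0 0 0 0 .022' >/dev/null
python3 d.py .344 .2606 .087
```

```text
t 20.10 p [0.3436 0.2597 0.1024] yawY 84.64 tilt 0.22 open 0.0303 grip 60.2 F [ 0.2 -0.3 -3.5]
delta tool [-0.0003  0.0009  0.0154]
```

```bash

python3 -m handwheel '0 0 0 0 0 .008 .022;0 0 0 0 0 .004 .022;0 0 0 0 0 .0015 .022;0 0 0 0 0 0 .022;0 0 0 0 0 0 .022;0 0 0 0 0 0 .022' |grep -E 'eef|contact'
python3 -m handwheel '0 0 0 0 0 .0006 .022;0 0 0 0 0 0 .022;0 0 0 0 0 0 .022' | grep -E 'eef|contact'; python3 -m handwheel '0 0 0 0 0 .0006 .022;0 0 0 0 0 0 .022;0 0 0 0 0 0 .022' |grep -E 'eef|contact'
```

```text
eef_pos: [0.3441, 0.2611, 0.0906]
contact_force: [-0.1, 0.1, -2.4]
eef_pos: [0.3439, 0.2609, 0.0897]
contact_force: [0.3, -0.0, -3.1]
eef_pos: [0.3438, 0.2608, 0.0889]
contact_force: [-0.1, -0.6, -3.3]
```

```bash

python3 -m handwheel '0 0 0 0 0 .0008 .022;0 0 0 0 0 0 .022;0 0 0 0 0 0 .022' |grep -E 'eef|contact'
python3 -m handwheel '0 0 0 0 0 .0005 .022;0 0 0 0 0 0 .022;0 0 0 0 0 0 .022' | grep -E 'eef|contact'; python3 -m handwheel '0 0 0 0 0 .0005 .022;0 0 0 0 0 0 .022;0 0 0 0 0 0 .022' |grep -E 'eef|contact'
```

```text
eef_pos: [0.3438, 0.2608, 0.088]
contact_force: [0.4, -0.2, -2.6]
eef_pos: [0.3438, 0.2608, 0.0876]
contact_force: [0.1, 0.7, -3.0]
eef_pos: [0.3439, 0.2609, 0.0872]
contact_force: [0.5, 0.1, -1.3]
```

```bash

python3 -m handwheel '0 0 0 0 0 .0005 .022;0 0 0 0 0 0 .022;0 0 0 0 0 0 .022' |grep -E 'eef|contact'
python3 -m handwheel '0 0 0 0 0 .0004 .022;0 0 0 0 0 0 .022;0 0 0 0 0 0 .022' | grep -E 'eef|contact'
```

```text
eef_pos: [0.3443, 0.2612, 0.0871]
contact_force: [-1.2, 0.4, 5.5]
eef_pos: [0.3444, 0.2614, 0.087]
contact_force: [-1.2, -0.1, 10.4]
```

```bash

python3 -m handwheel '0 0 0 0 0 0 .045;0 0 0 0 0 0 .065;0 0 0 0 0 0 .065;0 0 0 0 0 0 .065;0 0 0 0 0 -.02 .065;0 0 0 0 0 -.04 .065;0 0 0 0 0 -.04 .065;0 0 0 0 0 -.03 .065;0 0 0 0 0 -.02 .065;0 0 0 0 0 0 .065' >/dev/null
python3 -m handwheel '0 0 0 -.015 -.0105 0 .065;0 0 0 -.029 -.0205 0 .065;0 0 0 -.031 -.0218 0 .065;0 0 0 -.031 -.0218 0 .065;0 0 0 -.031 -.0218 0 .065;0 0 0 -.031 -.0218 0 .065;0 0 0 -.031 -.0218 0 .065;0 0 0 -.031 -.0218 0 .065;0 0 0 -.031 -.0218 0 .065;0 0 0 -.031 -.0218 0 .065' >/dev/null
python3 -m handwheel '0 0 0 -.02 -.014 0 .065;0 0 0 0 0 0 .065;0 0 0 0 0 0 .065' >/dev/null
python3 d.py .643 .0065 .235
python3 - <<'E'
from h import *
c=get_calibration('wrist'); f=grab_frame('wrist')
s=grab_frame('scene'); np.save('s3.npy',s); np.save('w3.npy',f)
print(proj(c,(.643,.0065,.056)))
a=np.zeros((600,800,3),np.uint8); a[:400,:640]=f; a[400:600,:400]=cv2.resize(s[110:210,360:560],(400,200)); save('v3',a)
E
```

```text
t 24.27 p [0.6339 0.0125 0.2343] yawY 84.57 tilt 0.15 open 0.0650 grip 0.0 F [ 0.  -0.4 -1.2]
delta tool [-0.0096 -0.0051 -0.0008]
[315.33765434 185.62550143]
```

View pics/v3.png

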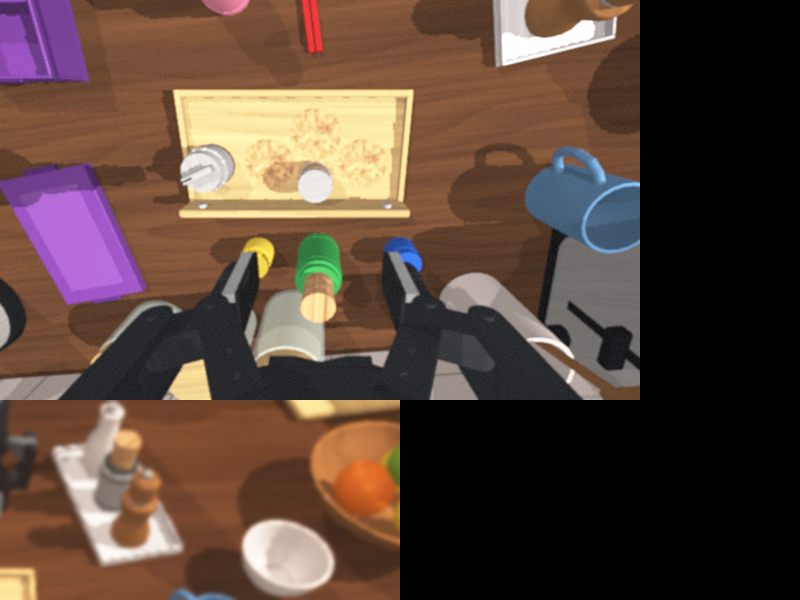

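All three condiments stand upright side by side in the tray (scene crop: cruet (105,445), canister (120,480), mill (135,510)). The jar lid is at (315,184), against a prediction of (315,186). I descend on the jar.

```bash

python3 -m handwheel '0 0 0 -.009 -.0045 0 .065;0 0 0 0 0 0 .065;0 0 0 0 0 .03 .065;0 0 0 0 0 .035 .065;0 0 0 0 0 .035 .065;0 0 0 0 0 .035 .065;0 0 0 0 0 .03 .065;0 0 0 0 0 .02 .065;0 0 0 0 0 0 .065;0 0 0 0 0 0 .065' >/dev/null
python3 d.py .643 .0065 .019
```

```text
t 25.20 p [0.642  0.0086 0.0506] yawY 84.72 tilt 0.12 open 0.0647 grip 0.0 F [ 0.8 -0.3  0.9]
delta tool [-0.0012 -0.002   0.0316]
```

```bash

python3 -m handwheel '0 0 0 -.001 -.0018 0 .065;0 0 0 0 0 .015 .065;0 0 0 0 0 .013 .065;0 0 0 0 0 .003 .065;0 0 0 0 0 0 .065;0 0 0 0 0 0 .065' | grep contact
python3 d.py .643 .0065 .019
python3 -m handwheel '0 0 0 0 0 0 .055;0 0 0 0 0 0 .045;0 0 0 0 0 0 .036;0 0 0 0 0 0 .036;0 0 0 0 0 0 .036;0 0 0 0 0 0 .036' 50 >/dev/null
python3 d.py
```

```text
contact_force: [0.7, 0.7, -0.7]
t 25.70 p [0.6433 0.0063 0.02  ] yawY 84.68 tilt 0.04 open 0.0649 grip 0.0 F [ 0.7  0.7 -0.7]
delta tool [0.0003 0.0002 0.001 ]
t 26.20 p [0.6441 0.0063 0.021 ] yawY 84.68 tilt 0.07 open 0.0404 grip 50.9 F [-1.2  0.1  5.8]
```

```bash

python3 -m handwheel '0 0 0 0 0 -.005 .036;0 0 0 0 0 -.02 .036;0 0 0 0 0 -.035 .036;0 0 0 0 0 -.04 .036;0 0 0 0 0 -.04 .036;0 0 0 0 0 -.02 .036;0 0 0 0 0 0 .036;0 0 0 0 0 0 .036' >/dev/null
python3 d.py .465 -.3035 .181
python3 -m handwheel '0 0 0 .006 -.013 0 .036;0 0 0 .012 -.026 0 .036;0 0 0 .014 -.031 0 .036;0 0 0 .015 -.033 0 .036;0 0 0 .015 -.033 0 .036;0 0 0 .015 -.033 0 .036;0 0 0 .015 -.033 0 .036;0 0 0 .015 -.033 0 .036;0 0 0 .014 -.031 0 .036;0 0 0 .012 -.026 0 .036' >/dev/null
python3 -m handwheel '0 0 0 .006 -.013 0 .036;0 0 0 0 0 0 .036;0 0 0 0 0 0 .036' >/dev/null
python3 d.py .465 -.3035 .181
python3 - <<'E'
from h import *
c=get_calibration('wrist'); f=grab_frame('wrist'); np.save('w4.npy',f)
R=np.radians(-4.6); m=np.array([[np.cos(R),-np.sin(R)],[np.sin(R),np.cos(R)]])
for q in ((.092,.055),(.092,-.055),(.026,-.055),(.026,.055)): print(np.round(proj(c,[*(m@q+[.4063,-.2991]),.052])), end=' ')
save('v4',f)
E
```

```text
t 26.87 p [0.644  0.0063 0.1817] yawY 84.68 tilt 0.15 open 0.0403 grip 50.6 F [-0.5 -1.3 -1.4]
delta tool [ 1.495e-01 -3.250e-01  2.000e-04]
t 27.95 p [ 0.475  -0.2846  0.1784] yawY 84.55 tilt 0.21 open 0.0403 grip 50.6 F [ 1.2 -0.3 -0.9]
delta tool [ 0.0081 -0.0197 -0.0026]
[356. 215.] [243. 216.] [236. 149.] [358. 147.]
```

View pics/v4.png

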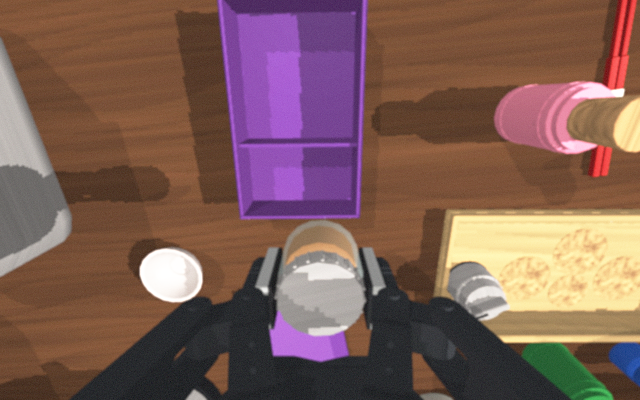

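The jar is held. The smaller compartment's rim projects at (243..356, 148..216), matching the picture (near wall at row 216, divider at row 143). I move over its centre and lower.

```bash

python3 -m handwheel '0 0 0 .008 -.019 0 .036;0 0 0 0 0 0 .036;0 0 0 0 0 0 .036' > /dev/null; python3 d.py .465 -.3035 .012
python3 -m handwheel '0 0 0 0 0 .02 .036;0 0 0 0 0 .03 .036;0 0 0 0 0 .03 .036;0 0 0 0 0 .025 .036;0 0 0 0 0 .02 .036;0 0 0 0 0 .012 .036;0 0 0 0 0 0 .036;0 0 0 0 0 0 .036' >/dev/null
python3 d.py .465 -.3035 .012
```

```text
t 28.25 p [ 0.4671 -0.3019  0.1796] yawY 84.69 tilt 0.07 open 0.0400 grip 50.7 F [-0.3  0.8 -1.5]
delta tool [ 0.0018 -0.0019  0.1676]
t 28.92 p [ 0.4674 -0.302   0.043 ] yawY 84.73 tilt 0.06 open 0.0402 grip 50.7 F [-0.4 -0.2  0.1]
delta tool [ 0.0022 -0.0017  0.031 ]
```

```bash

python3 -m handwheel '0 0 0 .002 -.0015 0 .036;0 0 0 0 0 .012 .036;0 0 0 0 0 .012 .036;0 0 0 0 0 .004 .036;0 0 0 0 0 0 .036;0 0 0 0 0 0 .036' |grep -E 'eef|contact'
python3 -m handwheel '0 0 0 0 0 .0006 .036;0 0 0 0 0 0 .036;0 0 0 0 0 0 .036' | grep -E 'eef|contact'; python3 -m handwheel '0 0 0 0 0 .0006 .036;0 0 0 0 0 0 .036;0 0 0 0 0 0 .036' |grep -E 'eef|contact'
```

```text
eef_pos: [0.4647, -0.3039, 0.0147]
contact_force: [-0.4, 1.3, -1.1]
eef_pos: [0.4652, -0.3042, 0.0149]
contact_force: [-0.5, -0.5, -1.0]
eef_pos: [0.465, -0.304, 0.0141]
contact_force: [-0.4, -0.1, -1.1]
```

```bash

python3 -m handwheel '0 0 0 0 0 .0008 .036;0 0 0 0 0 0 .036;0 0 0 0 0 0 .036' |grep -E 'eef|contact'
python3 -m handwheel '0 0 0 0 0 .0006 .036;0 0 0 0 0 0 .036;0 0 0 0 0 0 .036' | grep -E 'eef|contact'; python3 -m handwheel '0 0 0 0 0 .0006 .036;0 0 0 0 0 0 .036;0 0 0 0 0 0 .036' |grep -E 'eef|contact'
```

```text
eef_pos: [0.465, -0.304, 0.0132]
contact_force: [0.2, 0.6, -0.7]
eef_pos: [0.465, -0.304, 0.0126]
contact_force: [-1.0, -0.8, -0.2]
eef_pos: [0.465, -0.304, 0.012]
contact_force: [-1.0, -0.9, 0.2]
```

```bash

python3 -m handwheel '0 0 0 0 0 .0005 .036;0 0 0 0 0 0 .036;0 0 0 0 0 0 .036' |grep -E 'eef|contact'
python3 -m handwheel '0 0 0 0 0 .0004 .036;0 0 0 0 0 0 .036;0 0 0 0 0 0 .036' | grep -E 'eef|contact'
```

```text
eef_pos: [0.465, -0.304, 0.012]
contact_force: [-1.9, 1.3, 5.3]
eef_pos: [0.4651, -0.3041, 0.012]
contact_force: [-3.0, 1.2, 11.4]
```

```bash

python3 -m handwheel '0 0 0 0 0 0 .048;0 0 0 0 0 0 .058;0 0 0 0 0 0 .058;0 0 0 0 0 0 .058;0 0 0 0 0 -.015 .058;0 0 0 0 0 -.03 .058;0 0 0 0 0 -.04 .058;0 0 0 0 0 -.04 .058;0 0 0 0 0 -.04 .058;0 0 0 0 0 -.04 .058' >/dev/null
python3 -m handwheel '0 0 0 0 0 -.02 .065;0 0 0 0 0 0 .065;0 0 0 .005 .017 0 .065;0 0 0 .0105 .0345 0 .065;0 0 0 .0105 .0345 0 .065;0 0 0 .0105 .0345 0 .065;0 0 0 .0105 .0345 0 .065;0 0 0 .0105 .0345 0 .065;0 0 0 .0105 .0345 0 .065;0 0 0 .0105 .0345 0 .065' >/dev/null
python3 d.py .3444 .2614 .235
```

```text
t 32.83 p [ 0.4095 -0.0378  0.2353] yawY 84.65 tilt 0.08 open 0.0649 grip 0.0 F [ 0.9  0.4 -0.9]
delta tool [0.0927 0.2919 0.0004]
```

```bash

python3 -m handwheel '0 0 0 .0105 .033 0 .065;0 0 0 .0105 .033 0 .065;0 0 0 .0105 .033 0 .065;0 0 0 .0105 .033 0 .065;0 0 0 .0105 .033 0 .065;0 0 0 .0105 .033 0 .065;0 0 0 .0105 .033 0 .065;0 0 0 .008 .025 0 .065;0 0 0 0 0 0 .065;0 0 0 0 0 0 .065' >/dev/null
python3 d.py .3444 .2614 .235
python3 - <<'E'
from h import *
c=get_calibration('wrist'); f=grab_frame('wrist'); t=grab_frame('top')
print(proj(c,(.3439,.261,.131)))
a=np.zeros((400,800,3),np.uint8); a[:300,:480]=cv2.resize(f,(480,300)); a[:, 480:]=cv2.resize(t[210:325,400:492],(320,400)); save('v5',a)
E
```

```text
t 33.67 p [0.3525 0.2238 0.2352] yawY 84.87 tilt 0.10 open 0.0650 grip 0.0 F [-0.5 -0.2 -0.8]
delta tool [0.0114 0.0367 0.0002]
[361.72651664 185.60036025]
```

View pics/v5.png

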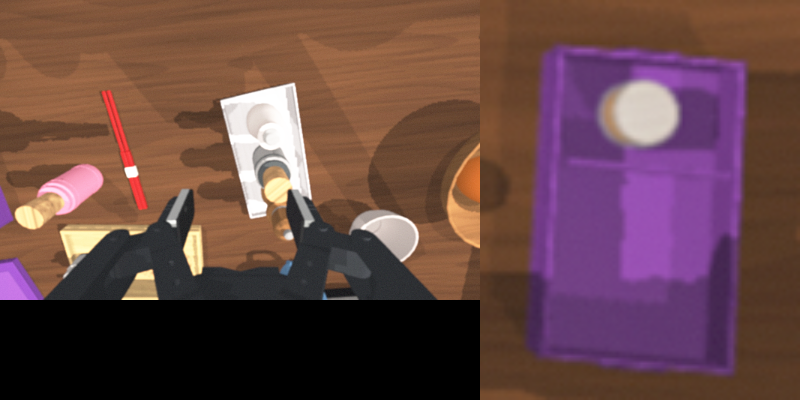

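The jar stands upright in the smaller compartment (top crop, lid at (647,112)). I regrasp the cruet.

```bash

python3 -m handwheel '0 0 0 .011 .035 0 .06;0 0 0 0 0 0 .06;0 0 0 0 0 0 .06' > /dev/null; python3 d.py .343 .2612 .085
python3 -m handwheel '0 0 0 0 0 .02 .06;0 0 0 0 0 .03 .06;0 0 0 0 0 .03 .06;0 0 0 0 0 .03 .06;0 0 0 0 0 .02 .06;0 0 0 0 0 0 .06;0 0 0 0 0 0 .06' >/dev/null
python3 d.py .343 .2612 .085
```

```text
t 34.02 p [0.3457 0.2587 0.2359] yawY 84.71 tilt 0.03 open 0.0597 grip 0.0 F [ 0.2 -0.9  0.5]
delta tool [0.0029 0.0023 0.1509]
t 34.60 p [0.3453 0.2574 0.1056] yawY 84.60 tilt 0.18 open 0.0601 grip 0.0 F [0.7 0.7 0.1]
delta tool [0.0026 0.0036 0.0206]
```

```bash

python3 -m handwheel '0 0 0 .0024 .0034 0 .06;0 0 0 0 0 .01 .06;0 0 0 0 0 .010 .06;0 0 0 0 0 0 .06;0 0 0 0 0 0 .06' >/dev/null
python3 d.py .343 .2612 .085
python3 -m handwheel '0 0 0 0 0 0 .045;0 0 0 0 0 0 .035;0 0 0 0 0 0 .022;0 0 0 0 0 0 .022;0 0 0 0 0 0 .022;0 0 0 0 0 0 .022' 60 >/dev/null
python3 d.py .3444 .2614 .087
```

```text
t 35.02 p [0.3441 0.2629 0.0872] yawY 84.68 tilt 0.08 open 0.0601 grip 0.0 F [ 0.2 -0.8  0.1]
delta tool [ 0.0009 -0.0018  0.0022]
t 35.52 p [0.3443 0.263  0.0873] yawY 84.69 tilt 0.12 open 0.0301 grip 58.3 F [-0.7 -0.8 10. ]
delta tool [-0.0002 -0.0016  0.0003]
```

```bash

python3 -m handwheel '0 0 0 0 0 -.005 .022;0 0 0 0 0 -.02 .022;0 0 0 0 0 -.035 .022;0 0 0 0 0 -.04 .022;0 0 0 0 0 -.04 .022;0 0 0 0 0 -.02 .022;0 0 0 0 0 0 .022' >/dev/null
python3 -m handwheel '0 0 0 -.014 -.0078 0 .022;0 0 0 -.027 -.015 0 .022;0 0 0 -.029 -.0162 0 .022;0 0 0 -.029 -.0162 0 .022;0 0 0 -.029 -.0162 0 .022;0 0 0 -.029 -.0162 0 .022;0 0 0 -.029 -.0162 0 .022;0 0 0 -.029 -.0162 0 .022;0 0 0 -.029 -.0162 0 .022;0 0 0 -.029 -.0162 0 .022' >/dev/null
python3 -m handwheel '0 0 0 -.022 -.0122 0 .022;0 0 0 0 0 0 .022;0 0 0 0 0 0 .022' > /dev/null
python3 d.py .631 .0649 .0965
```

```text
t 37.18 p [0.6215 0.0703 0.2437] yawY 84.57 tilt 0.21 open 0.0301 grip 60.0 F [-1.4 -0.4 -4. ]
delta tool [-0.0105 -0.0044  0.1472]
```

```bash

python3 -m handwheel '0 0 0 -.0102 -.0043 0 .022;0 0 0 0 0 0 .022;0 0 0 0 0 .02 .022;0 0 0 0 0 .03 .022;0 0 0 0 0 .03 .022;0 0 0 0 0 .025 .022;0 0 0 0 0 .015 .022;0 0 0 0 0 0 .022;0 0 0 0 0 0 .022' >/dev/null
python3 d.py .631 .0649 .0965
```

```text
t 37.93 p [0.6309 0.0666 0.1255] yawY 84.73 tilt 0.12 open 0.0300 grip 60.1 F [ 0.3  0.2 -3.1]
delta tool [-0.0003 -0.0017  0.029 ]
```

```bash

python3 -m handwheel '0 0 0 -.0003 -.0016 0 .022;0 0 0 0 0 .012 .022;0 0 0 0 0 .010 .022;0 0 0 0 0 .004 .022;0 0 0 0 0 0 .022;0 0 0 0 0 0 .022' >/dev/null; python3 d.py .631 .0649 .0965
python3 -m handwheel '0 0 0 0 0 .0006 .022;0 0 0 0 0 0 .022;0 0 0 0 0 0 .022' | grep -E 'eef|contact'; python3 -m handwheel '0 0 0 0 0 .0006 .022;0 0 0 0 0 0 .022;0 0 0 0 0 0 .022' |grep -E 'eef|contact'
```

```text
t 38.43 p [0.6317 0.0645 0.0997] yawY 84.68 tilt 0.05 open 0.0302 grip 60.1 F [ 0.7  0.2 -2.5]
delta tool [0.0007 0.0003 0.0032]
eef_pos: [0.6322, 0.0645, 0.0999]
contact_force: [0.7, 0.0, -3.0]
eef_pos: [0.632, 0.0645, 0.099]
contact_force: [0.2, -0.3, -3.3]
```

```bash

python3 -m handwheel '0 0 0 .001 .0003 .0010 .022;0 0 0 0 0 0 .022;0 0 0 0 0 0 .022' | grep -E 'eef|contact'; python3 -m handwheel '0 0 0 0 0 .0008 .022;0 0 0 0 0 0 .022;0 0 0 0 0 0 .022' |grep -E 'eef|contact'; python3 -m handwheel '0 0 0 0 0 .0005 .022;0 0 0 0 0 0 .022;0 0 0 0 0 0 .022' |grep -E 'eef|contact'
```

```text
eef_pos: [0.6308, 0.0649, 0.0978]
contact_force: [0.3, 0.1, -3.2]
eef_pos: [0.631, 0.0649, 0.097]
contact_force: [0.7, 0.1, -3.8]
eef_pos: [0.631, 0.0649, 0.0966]
contact_force: [0.4, 0.2, -3.6]
```

```bash

python3 -m handwheel '0 0 0 0 0 .0005 .022;0 0 0 0 0 0 .022;0 0 0 0 0 0 .022' | grep -E 'eef|contact'; python3 -m handwheel '0 0 0 0 0 .0004 .022;0 0 0 0 0 0 .022;0 0 0 0 0 0 .022' |grep -E 'eef|contact'
```

```text
eef_pos: [0.6313, 0.0649, 0.0965]
contact_force: [-0.3, -1.3, 0.6]
eef_pos: [0.6315, 0.0648, 0.0965]
contact_force: [-0.7, -1.4, 5.0]
```

```bash

python3 -m handwheel '0 0 0 0 0 0 .04;0 0 0 0 0 0 .06;0 0 0 0 0 0 .065;0 0 0 0 0 0 .065;0 0 0 0 0 -.02 .065;0 0 0 0 0 -.04 .065;0 0 0 0 0 -.04 .065;0 0 0 0 0 -.03 .065;0 0 0 0 0 -.02 .065;0 0 0 0 0 0 .065' >/dev/null
python3 -m handwheel '0 0 0 .012 .0095 0 .065;0 0 0 .024 .019 0 .065;0 0 0 .027 .021 0 .065;0 0 0 .027 .021 0 .065;0 0 0 .027 .021 0 .065;0 0 0 .027 .021 0 .065;0 0 0 .027 .021 0 .065;0 0 0 .027 .021 0 .065;0 0 0 .025 .02 0 .065;0 0 0 .018 .015 0 .065' >/dev/null
python3 -m handwheel '0 0 0 0 0 0 .065;0 0 0 0 0 0 .065' >/dev/null
python3 d.py .4137 .2696 .0905
python3 - <<'E'
from h import *
t=grab_frame('top'); np.save('top6.npy',t)
E
```

```text
t 42.02 p [0.4064 0.2763 0.2444] yawY 84.85 tilt 0.15 open 0.0649 grip 0.0 F [-0.1 -0.5 -0. ]
delta tool [-0.0082 -0.0058  0.1539]
```

```bash

python3 -m handwheel '0 0 0 -.008 -.0056 0 .065;0 0 0 0 0 0 .065;0 0 0 0 0 .02 .065;0 0 0 0 0 .03 .065;0 0 0 0 0 .03 .065;0 0 0 0 0 .03 .065;0 0 0 0 0 .02 .065;0 0 0 0 0 0 .065;0 0 0 0 0 0 .065' >/dev/null
python3 d.py .4137 .2696 .0905
```

```text
t 42.82 p [0.4161 0.2686 0.115 ] yawY 84.59 tilt 0.15 open 0.0650 grip 0.0 F [ 0.5 -0.6  0.9]
delta tool [0.0025 0.0008 0.0245]
```

```bash

python3 -m handwheel '0 0 0 .0023 .0008 0 .065;0 0 0 0 0 .012 .065;0 0 0 0 0 .012 .065;0 0 0 0 0 0 .065;0 0 0 0 0 0 .065' >/dev/null
python3 d.py .4137 .2696 .0905
python3 -m handwheel '0 0 0 0 0 0 .045;0 0 0 0 0 0 .036;0 0 0 0 0 0 .028;0 0 0 0 0 0 .028;0 0 0 0 0 0 .028;0 0 0 0 0 0 .028' 60 >/dev/null
python3 d.py .4141 .2696 .0909
```

```text
t 43.23 p [0.4144 0.2709 0.0929] yawY 84.67 tilt 0.08 open 0.0649 grip 0.0 F [ 0.3  0.  -0.1]
delta tool [ 0.0006 -0.0013  0.0024]
t 43.73 p [0.4145 0.2707 0.093 ] yawY 84.70 tilt 0.09 open 0.0348 grip 58.8 F [-0.1 -2.7  9. ]
delta tool [ 0.0003 -0.0011  0.0021]
```

```bash

python3 -m handwheel '0 0 0 0 0 -.005 .028;0 0 0 0 0 -.02 .028;0 0 0 0 0 -.035 .028;0 0 0 0 0 -.04 .028;0 0 0 0 0 -.04 .028;0 0 0 0 0 -.02 .028;0 0 0 0 0 0 .028' >/dev/null
python3 -m handwheel '0 0 0 -.010 -.0127 0 .028;0 0 0 -.02 -.0253 0 .028;0 0 0 -.022 -.0278 0 .028;0 0 0 -.022 -.0278 0 .028;0 0 0 -.022 -.0278 0 .028;0 0 0 -.022 -.0278 0 .028;0 0 0 -.022 -.0278 0 .028;0 0 0 -.022 -.0278 0 .028;0 0 0 -.022 -.0278 0 .028;0 0 0 -.022 -.0278 0 .028' >/dev/null
python3 -m handwheel '0 0 0 -.02 -.0253 0 .028;0 0 0 -.009 -.0117 0 .028;0 0 0 0 0 0 .028;0 0 0 0 0 0 .028' > /dev/null
python3 d.py .6213 -.0478 .1021
```

```text
t 45.48 p [ 0.6194 -0.0476  0.2502] yawY 84.59 tilt 0.17 open 0.0347 grip 61.0 F [-0.8 -0.2 -3.6]
delta tool [-0.0024 -0.      0.148 ]
```

```bash

python3 -m handwheel '0 0 0 -.002 0 0 .028;0 0 0 0 0 .02 .028;0 0 0 0 0 .03 .028;0 0 0 0 0 .03 .028;0 0 0 0 0 .025 .028;0 0 0 0 0 .015 .028;0 0 0 0 0 0 .028;0 0 0 0 0 0 .028' >/dev/null
python3 d.py .6213 -.0478 .1021
```

```text
t 46.15 p [ 0.6213 -0.0462  0.1311] yawY 84.76 tilt 0.13 open 0.0345 grip 61.0 F [ 1.  -0.9 -1.9]
delta tool [-0.0002 -0.0016  0.029 ]
```

```bash

python3 -m handwheel '0 0 0 0 -.0015 0 .028;0 0 0 0 0 .012 .028;0 0 0 0 0 .010 .028;0 0 0 0 0 .004 .028;0 0 0 0 0 0 .028;0 0 0 0 0 0 .028' >/dev/null; python3 d.py .6213 -.0478 .1021
python3 -m handwheel '0 0 0 .0005 0 .0008 .028;0 0 0 0 0 0 .028;0 0 0 0 0 0 .028' | grep -E 'eef|contact'; python3 -m handwheel '0 0 0 0 0 .0008 .028;0 0 0 0 0 0 .028;0 0 0 0 0 0 .028' |grep -E 'eef|contact'
```

```text
t 46.65 p [ 0.6218 -0.049   0.1053] yawY 84.67 tilt 0.05 open 0.0346 grip 61.0 F [-0.3  0.4 -2.2]
delta tool [0.0006 0.0011 0.0032]
eef_pos: [0.6218, -0.049, 0.1052]
contact_force: [0.0, 0.9, -3.0]
eef_pos: [0.6216, -0.0489, 0.1042]
contact_force: [-0.2, -0.6, -2.3]
```

```bash

python3 -m handwheel '0 0 0 .0004 .0010 .0010 .028;0 0 0 0 0 0 .028;0 0 0 0 0 0 .028' | grep -E 'eef|contact'; python3 -m handwheel '0 0 0 0 0 .0006 .028;0 0 0 0 0 0 .028;0 0 0 0 0 0 .028' |grep -E 'eef|contact'; python3 -m handwheel '0 0 0 0 0 .0005 .028;0 0 0 0 0 0 .028;0 0 0 0 0 0 .028' |grep -E 'eef|contact'
```

```text
eef_pos: [0.6212, -0.0478, 0.103]
contact_force: [-0.6, 0.3, -2.8]
eef_pos: [0.6213, -0.0479, 0.1025]
contact_force: [0.3, -0.1, -2.7]
eef_pos: [0.6214, -0.0479, 0.1021]
contact_force: [0.1, 0.1, -1.1]
```

```bash

python3 -m handwheel '0 0 0 0 0 .0005 .028;0 0 0 0 0 0 .028;0 0 0 0 0 0 .028' | grep -E 'eef|contact'; python3 -m handwheel '0 0 0 0 0 .0002 .028;0 0 0 0 0 0 .028;0 0 0 0 0 0 .028' |grep -E 'eef|contact'
```

```text
eef_pos: [0.6217, -0.048, 0.1021]
contact_force: [0.1, 0.7, 3.8]
eef_pos: [0.6218, -0.0481, 0.102]
contact_force: [-0.6, -0.8, 5.4]
```

```bash

python3 -m handwheel '0 0 0 0 0 0 .045;0 0 0 0 0 0 .06;0 0 0 0 0 0 .065;0 0 0 0 0 0 .065;0 0 0 0 0 -.02 .065;0 0 0 0 0 -.04 .065;0 0 0 0 0 -.04 .065;0 0 0 0 0 -.03 .065;0 0 0 0 0 -.02 .065;0 0 0 0 0 0 .065' >/dev/null
python3 -m handwheel '0 0 0 .008 .0155 0 .065;0 0 0 .016 .031 0 .065;0 0 0 .018 .034 0 .065;0 0 0 .018 .034 0 .065;0 0 0 .018 .034 0 .065;0 0 0 .018 .034 0 .065;0 0 0 .018 .034 0 .065;0 0 0 .018 .034 0 .065;0 0 0 .018 .033 0 .065;0 0 0 .013 .024 0 .065' >/dev/null
python3 -m handwheel '0 0 0 0 0 0 .065;0 0 0 0 0 0 .065' >/dev/null
python3 d.py .4833 .2788 .0863
```

```text
t 50.23 p [0.4865 0.2744 0.2505] yawY 84.86 tilt 0.07 open 0.0650 grip 0.0 F [ 0.3 -0.2 -0.2]
delta tool [0.0034 0.0042 0.1642]
```

```bash

python3 -m handwheel '0 0 0 .003 .004 0 .065;0 0 0 0 0 0 .065;0 0 0 0 0 .02 .065;0 0 0 0 0 .03 .065;0 0 0 0 0 .035 .065;0 0 0 0 0 .035 .065;0 0 0 0 0 .02 .065;0 0 0 0 0 0 .065;0 0 0 0 0 0 .065' >/dev/null
python3 d.py .4833 .2788 .0863
```

```text
t 50.98 p [0.4848 0.2765 0.1106] yawY 84.59 tilt 0.15 open 0.0653 grip 0.0 F [ 1.  -0.5  0. ]
delta tool [0.0016 0.0022 0.0243]
```

```bash

python3 -m handwheel '0 0 0 .0015 .002 0 .065;0 0 0 0 0 .012 .065;0 0 0 0 0 .0125 .065;0 0 0 0 0 0 .065;0 0 0 0 0 0 .065' >/dev/null
python3 d.py .4833 .2788 .0863
python3 -m handwheel '0 0 0 0 0 0 .045;0 0 0 0 0 0 .036;0 0 0 0 0 0 .03;0 0 0 0 0 0 .03;0 0 0 0 0 0 .03;0 0 0 0 0 0 .03' 60 >/dev/null
python3 d.py .4835 .2788 .0868
```

```text
t 51.40 p [0.483  0.2795 0.0862] yawY 84.69 tilt 0.08 open 0.0648 grip 0.0 F [ 0.  -0.4 -0.7]
delta tool [-0.0003 -0.0007 -0.0001]
t 51.90 p [0.4839 0.2798 0.0874] yawY 84.69 tilt 0.05 open 0.0364 grip 60.0 F [ 0.3 -2.1  5.5]
delta tool [ 0.0003 -0.0011  0.0006]
```

```bash

python3 -m handwheel '0 0 0 0 0 -.005 .03;0 0 0 0 0 -.02 .03;0 0 0 0 0 -.035 .03;0 0 0 0 0 -.04 .03;0 0 0 0 0 -.04 .03;0 0 0 0 0 -.02 .03;0 0 0 0 0 0 .03' >/dev/null
python3 -m handwheel '0 0 0 -.006 -.0125 0 .03;0 0 0 -.013 -.026 0 .03;0 0 0 -.015 -.029 0 .03;0 0 0 -.015 -.029 0 .03;0 0 0 -.015 -.029 0 .03;0 0 0 -.015 -.029 0 .03;0 0 0 -.015 -.029 0 .03;0 0 0 -.015 -.029 0 .03;0 0 0 -.013 -.026 0 .03;0 0 0 -.010 -.019 0 .03' >/dev/null
python3 -m handwheel '0 0 0 0 0 0 .03;0 0 0 0 0 0 .03' >/dev/null
python3 d.py .5921 .011 .0966
```

```text
t 53.48 p [0.59   0.0096 0.2444] yawY 84.53 tilt 0.23 open 0.0360 grip 60.6 F [-0.7 -0.6 -1.9]
delta tool [-0.0026  0.0017  0.1478]
```

```bash

python3 -m handwheel '0 0 0 -.002 .0015 0 .03;0 0 0 0 0 .02 .03;0 0 0 0 0 .03 .03;0 0 0 0 0 .03 .03;0 0 0 0 0 .025 .03;0 0 0 0 0 .015 .03;0 0 0 0 0 0 .03;0 0 0 0 0 0 .03' >/dev/null
python3 d.py .5921 .011 .0966
```

```text
t 54.15 p [0.5923 0.0135 0.1259] yawY 84.76 tilt 0.16 open 0.0358 grip 60.6 F [ 1.1  0.  -1.2]
delta tool [-0.0001 -0.0025  0.0293]
```

```bash

python3 -m handwheel '0 0 0 0 -.0017 0 .03;0 0 0 0 0 .012 .03;0 0 0 0 0 .010 .03;0 0 0 0 0 .004 .03;0 0 0 0 0 0 .03;0 0 0 0 0 0 .03' >/dev/null; python3 d.py .5921 .011 .0966
python3 -m handwheel '0 0 0 .0003 0 .0012 .03;0 0 0 0 0 0 .03;0 0 0 0 0 0 .03' > /dev/null; python3 d.py .5921 .011 .0966
```

```text
t 54.65 p [0.5929 0.0107 0.1004] yawY 84.68 tilt 0.05 open 0.0363 grip 60.6 F [-0.5  0.6 -1.5]
delta tool [0.0008 0.0002 0.0038]
t 54.90 p [0.593  0.0108 0.0999] yawY 84.68 tilt 0.02 open 0.0355 grip 60.6 F [-0.8  0.3 -1.2]
delta tool [0.0009 0.0001 0.0033]
```

```bash

python3 -m handwheel '0 0 0 .0008 0 .0012 .03;0 0 0 0 0 0 .03;0 0 0 0 0 0 .03' |grep -E 'eef|contact'; python3 -m handwheel '0 0 0 0 0 .0010 .03;0 0 0 0 0 0 .03;0 0 0 0 0 0 .03' |grep -E 'eef|contact'; python3 -m handwheel '0 0 0 0 0 .0006 .03;0 0 0 0 0 0 .03;0 0 0 0 0 0 .03' |grep -E 'eef|contact'
```

```text
eef_pos: [0.592, 0.0109, 0.0985]
contact_force: [-0.1, 0.3, -2.1]
eef_pos: [0.592, 0.0109, 0.0974]
contact_force: [-0.4, 1.1, -2.0]
eef_pos: [0.592, 0.0109, 0.0968]
contact_force: [0.5, 0.5, -1.9]
```

```bash

python3 -m handwheel '0 0 0 0 0 .0005 .03;0 0 0 0 0 0 .03;0 0 0 0 0 0 .03' | grep -E 'eef|contact'; python3 -m handwheel '0 0 0 0 0 .0003 .03;0 0 0 0 0 0 .03;0 0 0 0 0 0 .03' |grep -E 'eef|contact'
```

```text
eef_pos: [0.5922, 0.0109, 0.0965]
contact_force: [0.4, -0.3, 0.2]
eef_pos: [0.5923, 0.0108, 0.0965]
contact_force: [-1.6, -1.2, 4.1]
```

Touched down. I release, rise and back off to the side for a clear look.

```bash

python3 -m handwheel '0 0 0 0 0 0 .045;0 0 0 0 0 0 .06;0 0 0 0 0 0 .065;0 0 0 0 0 0 .065;0 0 0 0 0 -.02 .065;0 0 0 0 0 -.04 .065;0 0 0 0 0 -.04 .065;0 0 0 0 0 -.03 .065;0 0 0 0 0 -.02 .065;0 0 0 0 0 0 .065' >/dev/null
python3 -m handwheel '0 0 0 .012 .018 0 .065;0 0 0 .021 .03 0 .065;0 0 0 .021 .034 0 .065;0 0 0 .021 .034 0 .065;0 0 0 .021 .034 0 .065;0 0 0 .021 .034 0 .065;0 0 0 .021 .034 0 .065;0 0 0 .021 .034 0 .065;0 0 0 .021 .034 0 .065;0 0 0 .021 .034 0 .065' >/dev/null
python3 -m handwheel '0 0 0 .021 .034 0 .065;0 0 0 .01 .034 0 .065;0 0 0 .01 .034 0 .065;0 0 0 0 .034 0 .065;0 0 0 0 .03 0 .065;0 0 0 0 .01 0 .065;0 0 0 0 0 0 .065;0 0 0 0 0 0 .065' >/dev/null
python3 d.py
python3 - <<'E'
from h import *
t=grab_frame('top'); s=grab_frame('scene'); t0=np.load('top0.npy'); s0=np.load('scene0.npy')
a=np.zeros((600,800,3),np.uint8); r=lambda f,w,h: cv2.resize(f,(w,h),interpolation=cv2.INTER_CUBIC)
a[:260,:400]=r(t0[130:225,245:391],400,260); a[:260,400:]=r(t[130:225,245:391],400,260)
a[260:520,:400]=r(s0[165:250,260:391],400,260); a[260:520,400:]=r(s[165:250,260:391],400,260)
save('v6',a)
# shifts old->new per object
for n,A,B,obs in (('top',t0,t,{'cruet':(277,163),'mill':(302,182),'can':(331,168),'timer':(362,175),'caddy':(262,195)}),('scene',s0,s,{'cruet':(361,208),'mill':(337,195),'can':(314,205),'timer':(288,214)})):
    for k,(u,v) in obs.items():
        w=9 if k!='caddy' else 7
        T=A[v-w:v+w,u-w:u+w]; W=B[v-w-6:v+w+6,u-w-6:u+w+6]
        up=lambda x:cv2.resize(x,None,fx=4,fy=4,interpolation=cv2.INTER_CUBIC)
        m=cv2.matchTemplate(up(W),up(T),cv2.TM_CCOEFF_NORMED); _,q,_,l=cv2.minMaxLoc(m); print(n,k,'shift px',l[0]/4-6,l[1]/4-6,round(q,3))
E
```

```text
t 58.48 p [0.3964 0.5264 0.2445] yawY 84.72 tilt 0.15 open 0.0651 grip 0.0 F [0.1 0.4 0. ]
top cruet shift px 1.0 0.25 0.987
top mill shift px 0.75 -0.25 0.991
top can shift px 0.5 0.5 0.996
top timer shift px 0.0 0.0 0.981
top caddy shift px 0.0 0.0 0.993
scene cruet shift px -0.75 0.0 0.998
scene mill shift px -0.5 0.25 0.991
scene can shift px -0.5 -0.25 0.99
scene timer shift px 0.0 0.0 0.998
```

View pics/v6.png

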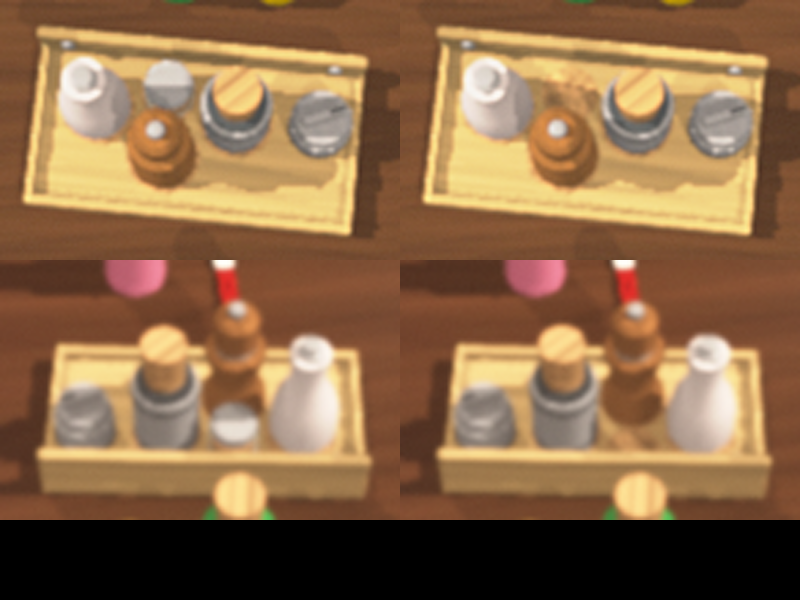

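The before/after crops show all three condiments upright on their stands, shifted by at most 1 px (about 2 mm). The timer has not moved, the jar is gone from the caddy, and the gripper is clear. I hand in.

```bash
python3 -c "from rig import sign_off; print(sign_off())"
```

```text
the job is handed in; nothing more can be done
None
```

The jar stands upright in the smaller bento compartment, and the mill, cruet and canister are back upright within about 2 mm of where they started; the job was handed in at about 58 s of the 134 s allowed.

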